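# Clamp a vial in the ratchet vice

### The job

Stand the white-capped vial upright in the V-shaped nest of the ratchet vial vice and let go of it, then wind the black knob clockwise until its pawl, with the knob released, keeps the rubber pad pressed on the vial with 11 N, give or take 2 N. The pad's spring has been set anew, so judge the squeeze by the resistance of the knob and not by its travel; the pawl cannot be backed off, the glass must never be squeezed with more than 18 N, and the other vials and the tape stay where they are.

Things in the scene. Friction and masses are not known exactly. Their poses are not given: they have to be found in the camera images.
- vial_white: glass vial with a white screw cap, 27 mm in diameter and 62 mm tall, about 30 g, loose and upright on the worktop; origin at the centre of its underside, z up
- vial_black_1: like vial with a black cap, 27 x 62 mm, loose: a bystander; origin at the centre of its underside
- vial_black_2: like vial with a black cap, 27 x 62 mm, loose: a bystander; origin at the centre of its underside
- tape_clear: roll of tan tape, 103 mm across and 25 mm high, a bystander
- vice: ratchet vial vice, fixed to the worktop: grey plate 96 x 240 x 10 mm (own y from -100 to 140 mm), origin on the worktop, x across; its y points from the nest to the knob. Along y: aluminium V block open to +y (top 30 mm up), nest, pad on a plunger (top 31 mm), aluminium jaw that carries it (top 37 mm), blue housing (y 52 to 136, top 40 mm) with the knob
- nest (a point): point on the plate's upper face (10 mm above the worktop, vice x 0, y -55 mm) where the underside of a vial lying against both faces of the V is centred. With the jaw back, the pad face is 10.2 mm short of such a vial: set the vial on the plate about 5 mm from here towards the pad (vice +y) and the pad will push it home
- pad: rubber pad 20 mm wide, 18 mm high, 6 mm thick, on a sprung plunger that sinks up to 35 mm into the jaw; origin at the middle of its face, 22 mm above the worktop. The spring is 0.40 N/mm plus a preload, set inside the jaw where it cannot be seen, of anything from 1.5 to 11.3 N: once pushed off its stop the pad bears with at least the preload
- knob_grip (a point): point on the knob's vertical axis (vice x 0, y 95 mm, 76 mm above the worktop) near mid-height of the black bar grip, which is 14 mm thick, 46 mm long, 26 mm high, top at 88 mm; the bar lies along this frame's y, which turns with the knob and at the start is the vice's y
- knob (a joint): knob angle, rad, 0 at the start, growing clockwise from above. Moves the jaw 28 mm/rad: torque 0.028 N m per N on the pad plus 0 to 0.06 drag as the red pawl rides up each tooth. The pawl holds the knob at (or up to 0.04 short of) multiples of 0.209 (30 teeth) and has caught once 0.06 past one; let go, the knob springs back to it (2.3 N a tooth). Vial met at 0.36; at most 1.3 needed; regrips fine
Mind the look-alikes: they are no part of the job. Several things look just like the vial_white: the one meant starts farthest from the robot's base.

How it is judged (in metres and radians):
On the way, in this order (a step that is already met when the one before it is completed fails the run):
1. the white-capped vial stands upright in the nest, let go (horizontal distance between vial_white and nest below 0.013 m and height (world z) of vial_white between 0.007 and 0.013 m and angle between vial_white's own z axis and vertical below 0.1 rad and contact force between the fingers and vial_white below 0.1 N), for 0.2 s.
2. the pad bears on the vial with 9 N or more (contact force between pad and vial_white above 9 N), for 0.2 s.
At the end, for the whole second after the job is handed in: The white-capped vial stands upright (within 0.1 rad) on the plate, seated in the V within 5 mm of the nest point; the pawl holds the knob at rest (under 0.05 rad/s) and the pad presses on the vial with 9 to 13 N (contact force between pad and vial_white between 9 and 13 N and horizontal distance between vial_white and nest below 0.005 m and angle between vial_white's own z axis and vertical below 0.1 rad and height (world z) of vial_white between 0.007 and 0.013 m and velocity of joint knob between -0.05 and 0.05 rad/s); the robot touches nothing.
It fails at once if the pad squeezes the vial with more than 18 N (contact force between pad and vial_white above 18 N).
It fails at once if a black-capped vial or the tape is moved by more than 20 mm (distance of any of vial_black_1, vial_black_2, tape_clear from where it was at the start of the episode above 0.02 m).
It also fails if it takes over 69 s, if anything falls off the work surface, if the arm or the gripper's body presses on something with over 40 N, if the wrist force passes 120 N, or if a joint passes its speed limit or range.

### The arm

A 6-joint arm with a two-finger parallel gripper is mounted at the origin on a cart in front of the work surface, level with it; the furniture and walls round the work are solid. World frame = base frame: x ahead of the robot, y to its left, z up, the work surface at z = 0. Lengths are in mm, angles in rad, forces in N, time in s.
With the tool pointing down it reaches from about 350 to 975 mm from the base axis. Payload 7.1 kg.
Tool frame: the origin (TCP) lies at the very end of the fingers, on their centre line; the grasp point (between the pads) lies 19 mm behind it; z points along the fingers, y is the direction in which the jaws open and shut (so a half turn about z gives the same grasp; the last joint's range is limited). The gripper opens to 88 mm and grips with 3 to 60 N. Pads are 20 mm wide; open, the fingers measure 115 mm over their backs; the gripper's body (75 mm by 178 mm) begins 61 mm behind the grasp point.
Start: joints at [1.176, 0.423, 1.63, -0, 1.089, -0.019], TCP at [229.353, 581.379, 222.675] pointing down, gripper open.
Joint ranges: [-3, 3], [-0.9, 2.11], [0.09, 2.58], [-1.31, 4.45], [0.11, 2.69], [-2.54, 2.54]. Speed limits (rad/s): [2.39, 2.39, 3.01, 3.14, 3.14, 3.14].

### API

Orientations are given as a rotation vector (axis times angle).
In Python, from workcell import ctrl, imaging gives the robot as it stands. The module is installed in compiled form; this text tells all that it offers.
- The arm moves only by the shell command python3 -m pendant 'ROWS'. ROWS is JSON, a list of rows, each an object with "turn": the turn, a rotation vector about the world's x, y, z in rad, a list of three; "dp": the shift along the world's x, y, z in m, a list of three; "claw": the finger opening in m, from 0 to 0.0878. A call has 1 to 8 rows; each row is the pose to reach, as a shift and turn from the pose commanded when the call began; what a row does not reach only later rows make up. A row lasts 1/10 s, in which the tool goes at most 50 mm and 8.59 degrees, less where a joint would pass 70% of its speed; a pose out of reach is approached as far as the arm can. A call with a gripper value outside its range is refused whole. The fingers move at their own pace and stop on an object; the grip force is fixed at half the most. Time passes only in rows, so rows that repeat a pose let the fingers close. It gives the time, the measured TCP pose, the force and the opening at its end, in the units of the state.
- ctrl.get_obs(): the state, without advancing time (a new reading comes with each control period).
- imaging.get_image(name): name is "side" or "top"; returns a dict with "pixels" (480x640x3 uint8, blue, green, red), "fov_y" (degrees; the focal length in pixels is half the picture's height over the tangent of half this angle, whatever the lens; pixels are square), "cx", "cy" (the principal point, pixels), "k1" (the pictures are not rectified: a ray, as slopes to the right and down, at radius r is drawn at 1 + k1 r^2 times it, then the intrinsics apply), "xyz" and "rotation" of the camera in the world. Camera axes: x right, y up, looking along -z (the intrinsics and any distortion apply to the point x, -y, -z); pixel columns grow to the right and rows downward; lengths in mm; the calibration is good to about 2 mm. A picture is of the moment at which its call begins. There is no depth.
- ctrl.close_job(): hands the job in, once; it reports no verdict.
The state is a dict: "t": time; "qpos": joint angles; "qvel": joint speeds; "joint_torque": joint torques, N m; "ee_pos": TCP position; "orientation": TCP orientation; "ft_force": force on the tool from outside, world axes, zero at the start; "moment": the same for the moment, N m; "width": finger opening in mm.
Only numpy, scipy, OpenCV 4.12 (cv2) and the standard library are available. Lean on these libraries where they do the work, as an engineer would, in place of code of your own. Each camera call takes 0.05 s, during which the arm holds its last target.

## Working session

There is one attempt and no reset: what is moved stays moved. The work goes in short steps, Python scripts to look and compute and a shell command to move; the robot and the scene stay as the last step left them, time stands still between calls to the robot, and variables do not carry over. Pictures are saved under pics/ and viewed, and the job is handed in when it is done.

```bash
mkdir -p pics; cat > h.py <<'E'
import numpy as np,cv2
from workcell import ctrl,imaging
def save(name,tag):
    im=imaging.get_image(name); cv2.imwrite(f'pics/{tag}.png',im['pixels']); np.save(f'pics/{tag}.npy',im,allow_pickle=True); return im
def load(tag): return np.load(f'pics/{tag}.npy',allow_pickle=True).item()
def K(im):
    f=240/np.tan(np.radians(im['fov_y'])/2); return np.array([[f,0,im['cx']],[0,f,im['cy']],[0,0,1.]])
def R(im):
    r=np.array(im['rotation'],float)
    return r if r.shape==(3,3) else cv2.Rodrigues(r)[0]
def ray(im,u,v):
    p=cv2.undistortPoints(np.array([[[u,v]]],float),K(im),np.array([im['k1'],0,0,0.]))[0,0]
    return np.array(im['xyz'],float),R(im)@np.array([p[0],-p[1],-1])
def plane(im,u,v,z):
    o,d=ray(im,u,v); return o+d*(z-o[2])/d[2]
def proj(im,P):
    p=R(im).T@(np.array(P,float)-np.array(im['xyz'],float)); x,y=p[0]/-p[2],-p[1]/-p[2]
    s=1+im['k1']*(x*x+y*y); k=K(im); return k[0,0]*x*s+k[0,2],k[1,1]*y*s+k[1,2]
E
python3 - <<'E'
from h import *
for n in('side','top'):
    im=save(n,n+'0'); print(n,{k:im[k] for k in im if k!='pixels'})
print(ctrl.get_obs())
E
```

```text
side {'fov_y': 45.38069890394618, 'cx': 316.78609529575454, 'cy': 234.62760526199006, 'k1': 0.06511408739108321, 'xyz': array([  76.7617407 , -766.51050605,  779.85155187]), 'rotation': array([ 0.83335029, -0.25725   , -0.54305455])}
top {'fov_y': 43.58974677380503, 'cx': 316.761137696383, 'cy': 252.75720495012263, 'k1': -0.17508629074712273, 'xyz': array([ 340.16505875,  -77.52681469, 1215.74211525]), 'rotation': array([ 0.14953558, -0.12572558, -1.56718846])}
{'t': 0.1, 'qpos': array([ 1.17605042e+00,  4.23732756e-01,  1.63057733e+00, -1.95771193e-05,
        1.08864370e+00, -1.89928758e-02]), 'qvel': array([-0.00036541,  0.00018362, -0.00323465, -0.00040255,  0.0013798 ,
        0.0001289 ]), 'joint_torque': array([ 5.54003745e-04, -5.45609021e+01, -2.74325395e+01,  6.45158929e-02,
        1.88664836e-02, -2.45821940e-05]), 'ee_pos': array([229.14456142, 580.94638376, 222.01346099]), 'orientation': array([-5.86702108e-01, -3.08605423e+00,  2.09789835e-03]), 'ft_force': array([-0.37129544, -1.20061   , -0.11954203]), 'moment': array([0.00226902, 0.04930537, 0.01366602]), 'width': 88.29371342740166}
```

View pics/side0.png

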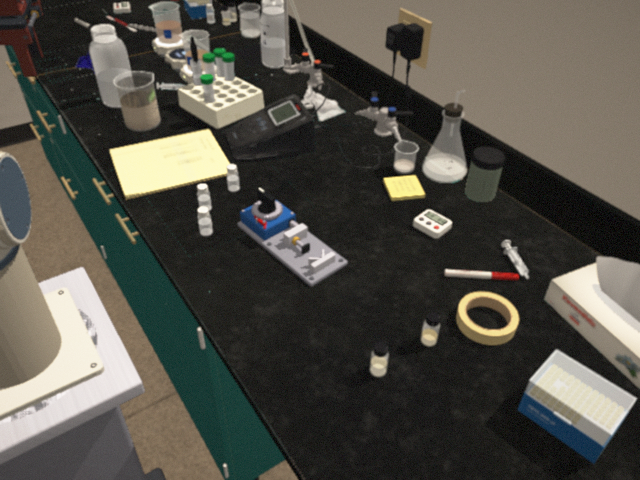

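View pics/top0.png

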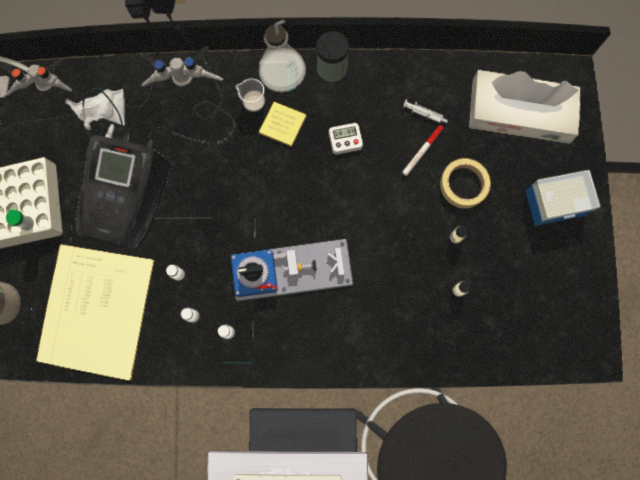

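Both views show three white-capped vials, at top (176,271), (190,315) and (227,332), which are side (233,178), (204,195) and (205,221). The black-capped vials are at top (458,235) and (460,289), and the tape is at (466,183). The vice is at top (293,269), with its knob on the left (+y) end.

```bash
python3 - <<'E'
from h import *
t=load('top0');s=load('side0')
def tri(a,b):
    o1,d1=ray(t,*a);o2,d2=ray(s,*b)
    A=np.c_[d1,-d2]; x=np.linalg.lstsq(A,o2-o1,rcond=None)[0]
    p,q=o1+d1*x[0],o2+d2*x[1]; return (p+q)/2,np.linalg.norm(p-q)
hsv=cv2.cvtColor(t['pixels'],cv2.COLOR_BGR2HSV)
m=((hsv[...,1]<60)&(hsv[...,2]>150)).astype(np.uint8)
n,l,st,c=cv2.connectedComponentsWithStats(m)
for i in range(1,n):
    if st[i,4]>40 and 160<c[i][0]<250 and 250<c[i][1]<350: print(st[i],c[i],plane(t,*c[i],55),)
for nme,uv in dict(base=(0,0,0),tcp=(229,581,222)).items(): print(nme,proj(t,uv),proj(s,uv))
cv2.imwrite('pics/t_v.png',cv2.resize(t['pixels'][230:310,220:360],None,fx=5.7,fy=5.7,interpolation=cv2.INTER_CUBIC))
cv2.imwrite('pics/t_w.png',cv2.resize(t['pixels'][255:345,160:245],None,fx=6.5,fy=6.5,interpolation=cv2.INTER_CUBIC))
cv2.imwrite('pics/s_v.png',cv2.resize(s['pixels'][160:290,185:355],None,fx=4.6,fy=4.6,interpolation=cv2.INTER_CUBIC))
E
```

```text
[166 265  17  15 168] [174.25595238 271.45238095] [508.72868772 222.46583723  55.        ]
[181 308  17  14 177] [189.04519774 314.25423729] [424.19105993 189.77625118  55.        ]
[218 325  16  14 164] [225.34146341 331.05487805] [392.01904491 117.2694337   55.        ]
base (np.float64(286.7995337095439), np.float64(529.2997346661848)) (np.float64(16.693320870496166), np.float64(356.05115369847977))
tcp (np.float64(-45.05078603107319), np.float64(412.5197256146488)) (np.float64(32.94284813635369), np.float64(65.59580276390903))
```

View pics/t_v.png

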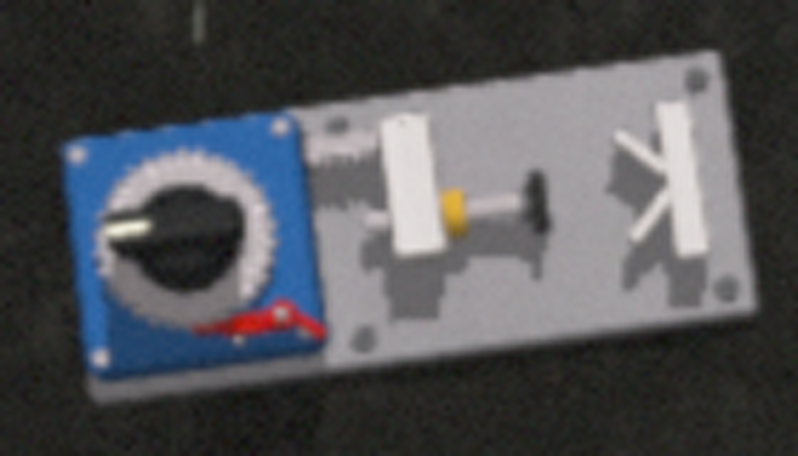

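View pics/t_w.png

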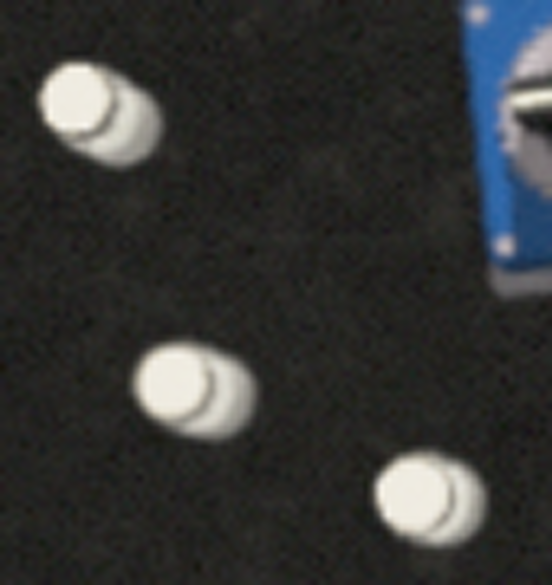

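View pics/s_v.png

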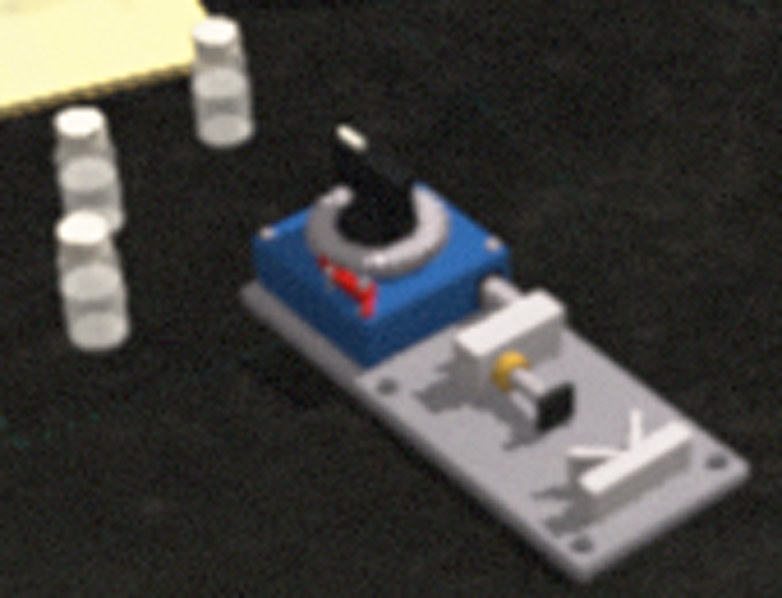

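```bash
cat >> h.py <<'E'
def tri(t,a,s,b):
    o1,d1=ray(t,*a);o2,d2=ray(s,*b)
    x=np.linalg.lstsq(np.c_[d1,-d2],o2-o1,rcond=None)[0]
    p,q=o1+d1*x[0],o2+d2*x[1]; return (p+q)/2,np.linalg.norm(p-q)
E
python3 - <<'E'
from h import *
t=load('top0');s=load('side0')
ft=lambda a,b:((a+.5)/5.7-.5+220,(b+.5)/5.7-.5+230)
fw=lambda a,b:((a+.5)/6.5-.5+160,(b+.5)/6.5-.5+255)
fs=lambda a,b:((a+.5)/4.6-.5+185,(b+.5)/4.6-.5+160)
for im,n,f,L in((t,'top',ft,[(718,52),(757,312),(95,403)]),(s,'side',fs,[(747,468),(583,580),(243,295)])):
    W=np.array([plane(im,*f(*p),10)[:2] for p in L]); V=np.array([(48,-100),(-48,-100),(-48,140)],float)
    wc,vc=W.mean(0),V.mean(0)
    A=(V-vc).T@(W-wc); th=np.arctan2(A[0,1]-A[1,0],A[0,0]+A[1,1]); Rm=np.array([[np.cos(th),-np.sin(th)],[np.sin(th),np.cos(th)]])
    o=wc-Rm@vc; print(n,W,'th',th,'o',o,'res',W-(V@Rm.T+o))
    for k,p in dict(nest=(0,-55),set=(0,-50),knob=(0,95)).items(): print(k,Rm@np.array(p)+o)
print([plane(t,*ft(*p),40)[:2] for p in [(65,140),(298,112),(325,350),(90,378)]])
print('cap',plane(t,*fw(77,99),62),plane(s,*fs(217,32),62),tri(t,fw(77,99),s,fs(217,32)))
print('pad',plane(t,*ft(540,172),31))
print('V end', [plane(t,*ft(*p),30) for p in[(672,102),(690,252),(665,175),(615,135),(632,240)]])
# knob bar mark
print('knob marks t',plane(t,*ft(130,229),88),'s',plane(s,*fs(352,137),88))
E
```

```text
top [[ 582.7887865  -118.11184092]
 [ 488.71915907 -131.23511835]
 [ 456.30516164  103.83875665]] th 0.13735481497330063 o [522.38187562 -26.50032803] res [[-0.83334076  0.8743324 ]
 [ 0.1928701   0.89569417]
 [ 0.64047067 -1.77002657]]
nest [529.91265849 -80.98231872]
set [529.22804187 -76.02941047]
knob [509.37415974  67.60492861]
side [[ 579.79977679 -121.00480773]
 [ 485.48236064 -138.49113016]
 [ 453.89264816   97.53244379]] th 0.14109322254385018 o [519.42008969 -31.93656539] res [[-1.20588559  3.18801618]
 [-0.47726787 -0.79825272]
 [ 1.68315345 -2.38976346]]
nest [527.15449535 -86.39002229]
set [526.45136756 -81.43970803]
knob [506.06066173  62.11940563]
[array([545.92641314, 111.99232492]), array([555.71258685,  30.01735165]), array([471.96953134,  19.57023806]), array([462.11204848, 101.25294967])]
cap [510.98102966 226.50870979  62.        ] [509.96447578 222.88150454  62.        ] (array([511.64320684, 227.25161156,  58.88024914]), np.float64(0.43043938677865184))
pad [535.75090241 -54.59549289  31.        ]
V end [array([ 560.82578545, -101.07828923,   30.        ]), array([ 507.44354915, -107.08997125,   30.        ]), array([534.75872378, -98.47749282,  30.        ]), array([549.0587076 , -80.95669197,  30.        ]), array([511.7255134 , -86.81406761,  30.        ])]
knob marks t [507.23900966  81.54944593  88.        ] s [506.60797849  81.44561577  88.        ]
```

The target is the vial at top (174,271), side (232,167): 555 mm from the base, against 464 and 409 mm for the other two. The crop confirms its white cap. The two cameras disagree by about 4 mm in y, so I'll hover and check them against the gripper.

```bash
python3 -m pendant '[{"dp":[0.028,-0.036,-0.003],"turn":[0,0,-0.105],"claw":0.0878},{"dp":[0.056,-0.072,-0.006],"turn":[0,0,-0.21],"claw":0.0878},{"dp":[0.084,-0.108,-0.009],"turn":[0,0,-0.315],"claw":0.0878},{"dp":[0.112,-0.144,-0.012],"turn":[0,0,-0.42],"claw":0.0878},{"dp":[0.14,-0.18,-0.015],"turn":[0,0,-0.525],"claw":0.0878},{"dp":[0.168,-0.216,-0.018],"turn":[0,0,-0.63],"claw":0.0878},{"dp":[0.196,-0.252,-0.021],"turn":[0,0,-0.735],"claw":0.0878},{"dp":[0.224,-0.288,-0.024],"turn":[0,0,-0.84],"claw":0.0878}]'
python3 -m pendant '[{"dp":[0.028,-0.034,-0.01],"turn":[0,0,-0.105],"claw":0.0878},{"dp":[0.058,-0.068,-0.03],"turn":[0,0,-0.216],"claw":0.0878},{"dp":[0.058,-0.068,-0.05],"turn":[0,0,-0.216],"claw":0.0878},{"dp":[0.058,-0.068,-0.05],"turn":[0,0,-0.216],"claw":0.0878},{"dp":[0.058,-0.068,-0.05],"turn":[0,0,-0.216],"claw":0.0878}]'
python3 - <<'E'
from h import *
o=ctrl.get_obs();print(o)
for n in('side','top'):
    im=save(n,n+'1'); print(proj(im,o['ee_pos']))
s=load('side1');t=load('top1')
cv2.imwrite('pics/a.png',np.hstack([cv2.resize(s['pixels'][60:240,140:320],None,fx=2.2*1,fy=2.2),cv2.resize(t['pixels'][200:380,90:270],None,fx=2.2,fy=2.2)]))
E
```

```text
t: 0.9
ee_pos: [454.1, 291.7, 198.4]
orientation: [-1.8, -2.575, 0.0]
ft_force: [-0.2, 2.0, 0.8]
width: 87.7
t: 1.4
ee_pos: [510.8, 225.4, 148.4]
orientation: [-2.061, -2.37, 0.002]
ft_force: [0.3, 0.3, 0.7]
width: 88.1
{'t': 1.4, 'qpos': array([3.94144424e-01, 4.25742296e-01, 1.83110316e+00, 1.78128152e-04,
       8.86289768e-01, 2.54718680e-01]), 'qvel': array([ 0.01779485, -0.02228443, -0.01250307, -0.00073512,  0.00086964,
        0.00279934]), 'joint_torque': array([-9.01559461e-01, -4.85712826e+01, -2.20669538e+01,  2.42553279e-02,
       -1.30607915e-02,  1.17413536e-03]), 'ee_pos': array([510.7951695 , 225.37822361, 148.44685357]), 'orientation': array([-2.06090991e+00, -2.37005564e+00,  2.07326064e-03]), 'ft_force': array([0.27450334, 0.26707253, 0.67844474]), 'moment': array([-0.00431994,  0.07797592, -0.01741808]), 'width': 88.1416842547692}
(np.float64(227.84895073514747), np.float64(131.69580635308284))
(np.float64(160.17743558524754), np.float64(262.9798604938264))
```

View pics/a.png

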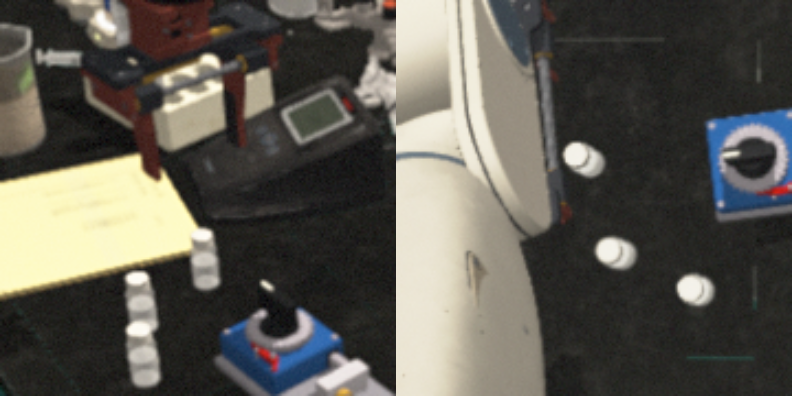

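```bash
python3 - <<'E'
from h import *
s=load('side1');o=ctrl.get_obs()
cv2.imwrite('pics/b.png',cv2.resize(s['pixels'][90:160,190:265],None,fx=8,fy=8,interpolation=cv2.INTER_CUBIC))
y=np.array([np.cos(.14),np.sin(.14),0])
for k in(44,50,57):
  for g in(1,-1):
    p=proj(s,o['ee_pos']+g*k*y); print(k,g,p,(p[0]-190)*8,(p[1]-90)*8)
E
```

```text
44 1 (np.float64(244.7276150561295), np.float64(124.16528489039253)) 437.82092044903607 273.3222791231402
44 -1 (np.float64(210.25342411307477), np.float64(138.08486604129791)) 162.02739290459817 384.6789283303833
50 1 (np.float64(246.98563403856986), np.float64(123.2509412457652)) 455.88507230855885 266.00752996612164
50 -1 (np.float64(207.8055790979663), np.float64(139.07037564325435)) 142.4446327837304 392.5630051460348
57 1 (np.float64(249.60580867814463), np.float64(122.18954313850521)) 476.846469425157 257.5163451080417
57 -1 (np.float64(204.93321862663913), np.float64(140.2263163407153)) 119.46574901311305 401.8105307257224
```

View pics/b.png

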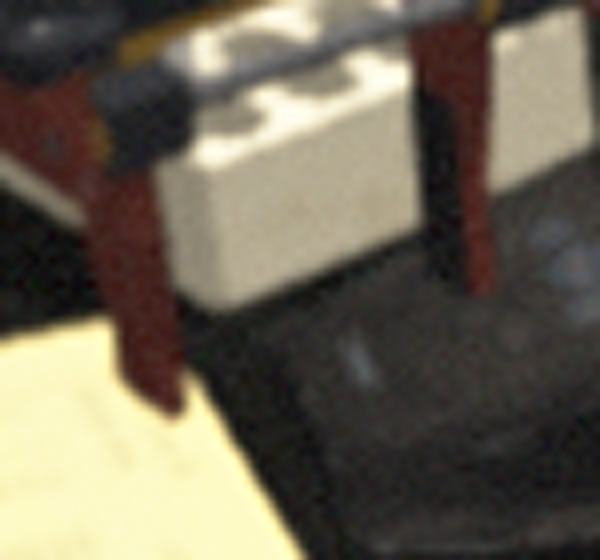

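The fingertips in the side view sit 1–1.5 px below where the calibration predicts. So the side camera accounts for part of the disagreement, and I'll use values leaning towards the top view. Now descending.

```bash
python3 -m pendant '[{"dp":[0,0,-0.04],"turn":[0,0,0],"claw":0.0878},{"dp":[0,0,-0.07],"turn":[0,0,0],"claw":0.0878},{"dp":[0,0,-0.1],"turn":[0,0,0],"claw":0.0878},{"dp":[0,0,-0.12],"turn":[0,0,0],"claw":0.0878},{"dp":[0,0,-0.12],"turn":[0,0,0],"claw":0.0878},{"dp":[0,0,-0.12],"turn":[0,0,0],"claw":0.0878}]'
python3 - <<'E'
from h import *
s=save('side','side2');o=ctrl.get_obs();print(proj(s,o['ee_pos']))
cv2.imwrite('pics/c.png',cv2.resize(s['pixels'][120:220,180:290],None,fx=5.5,fy=5.5,interpolation=cv2.INTER_CUBIC))
E
```

```text
t: 2.1
ee_pos: [511.6, 226.3, 29.6]
orientation: [2.06, 2.371, 0.001]
ft_force: [-0.1, 0.3, -0.3]
width: 87.7
(np.float64(233.22647312027027), np.float64(177.3596639073617))
```

View pics/c.png

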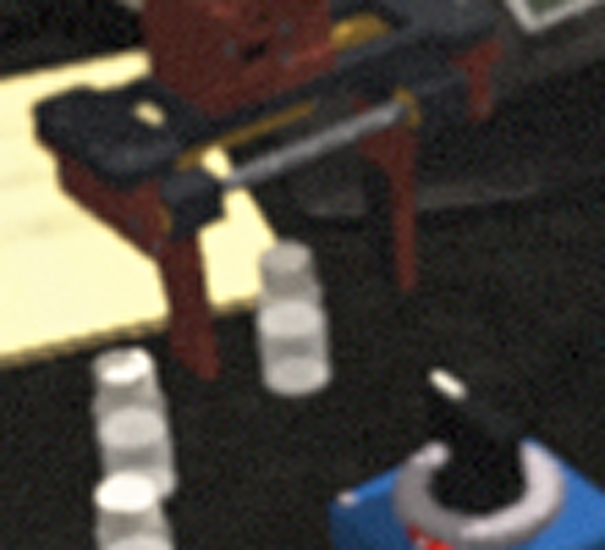

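The vial is centred between the fingers. Closing and lifting.

```bash
python3 -m pendant '[{"dp":[0,0,0],"turn":[0,0,0],"claw":0.02},{"dp":[0,0,0],"turn":[0,0,0],"claw":0.02},{"dp":[0,0,0],"turn":[0,0,0],"claw":0.02},{"dp":[0,0,0],"turn":[0,0,0],"claw":0.02},{"dp":[0,0,0],"turn":[0,0,0],"claw":0.02},{"dp":[0,0,0],"turn":[0,0,0],"claw":0.02},{"dp":[0,0,0],"turn":[0,0,0],"claw":0.02}]'
python3 -m pendant '[{"dp":[0,0,0],"turn":[0,0,0],"claw":0.02},{"dp":[0,0,0],"turn":[0,0,0],"claw":0.02},{"dp":[0,0,0.03],"turn":[0,0,0],"claw":0.02},{"dp":[0,0,0.07],"turn":[0,0,0],"claw":0.02},{"dp":[0,0,0.11],"turn":[0,0,0],"claw":0.02},{"dp":[0,0,0.11],"turn":[0,0,0],"claw":0.02}]'
python3 - <<'E'
from h import *
s=save('side','side3');t=save('top','top3');o=ctrl.get_obs();print(o['ee_pos'],proj(s,o['ee_pos']))
cv2.imwrite('pics/d.png',np.hstack([cv2.resize(s['pixels'][80:180,180:280],None,fx=4,fy=4,interpolation=cv2.INTER_CUBIC),cv2.resize(t['pixels'][220:320,120:220],None,fx=4,fy=4)]))
E
```

```text
t: 2.85
ee_pos: [511.3, 225.3, 28.6]
orientation: [-2.062, -2.37, 0.0]
ft_force: [0.3, -0.2, -0.2]
width: 35.1
t: 3.45
ee_pos: [514.6, 226.7, 143.7]
orientation: [2.059, 2.367, 0.013]
ft_force: [0.4, -0.4, -0.3]
width: 26.4
[511.75378846 225.54901014 139.40198658] (np.float64(228.6294392437261), np.float64(135.26878977204302))
```

View pics/d.png

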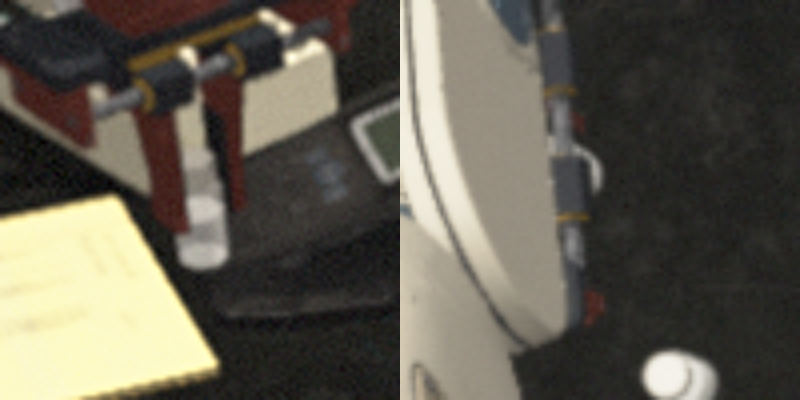

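```bash
python3 - <<'E'
from h import *
s=load('side3')
u,v=180+204.5/4-.5,80+257/4-.5
print(plane(s,u,v,110.8),plane(s,u-.5,v-1.3,110.8))
E
python3 -m pendant '[{"dp":[0.002,-0.038,0],"turn":[0,0,0],"claw":0.02},{"dp":[0.004,-0.076,0],"turn":[0,0,0],"claw":0.02},{"dp":[0.006,-0.114,0],"turn":[0,0,0],"claw":0.02},{"dp":[0.008,-0.152,0],"turn":[0,0,0],"claw":0.02},{"dp":[0.01,-0.19,0],"turn":[0,0,0],"claw":0.02},{"dp":[0.013,-0.228,0],"turn":[0,0,0],"claw":0.02},{"dp":[0.015,-0.266,0],"turn":[0,0,0],"claw":0.02},{"dp":[0.017,-0.303,0],"turn":[0,0,0],"claw":0.02}]'
python3 -m pendant '[{"dp":[0,0,-0.02],"turn":[0,0,0],"claw":0.02},{"dp":[0,0,-0.04],"turn":[0,0,0],"claw":0.02},{"dp":[0,0,-0.06],"turn":[0,0,0],"claw":0.02},{"dp":[0,0,-0.06],"turn":[0,0,0],"claw":0.02},{"dp":[0,0,-0.06],"turn":[0,0,0],"claw":0.02}]'
python3 - <<'E'
from h import *
s=save('side','side4');t=save('top','top4');o=ctrl.get_obs();print(o['ee_pos'],proj(s,o['ee_pos']))
cv2.imwrite('pics/e.png',np.hstack([cv2.resize(s['pixels'][180:290,235:355],None,fx=4,fy=4,interpolation=cv2.INTER_CUBIC),cv2.resize(t['pixels'][210:320,290:370],None,fx=4,fy=4)]))
E
```

```text
[518.77911324 235.87836842 110.8       ] [520.29073345 241.22259047 110.8       ]
t: 4.35
ee_pos: [526.9, -79.0, 136.7]
orientation: [-2.06, -2.368, 0.003]
ft_force: [-0.8, 0.8, -0.5]
width: 26.6
t: 4.85
ee_pos: [527.2, -77.4, 77.5]
orientation: [-2.06, -2.368, 0.003]
ft_force: [0.1, -1.2, -0.2]
width: 26.6
[528.5286606  -77.50758426  78.8782829 ] (np.float64(312.9280663040199), np.float64(231.59947996143208))
```

View pics/e.png

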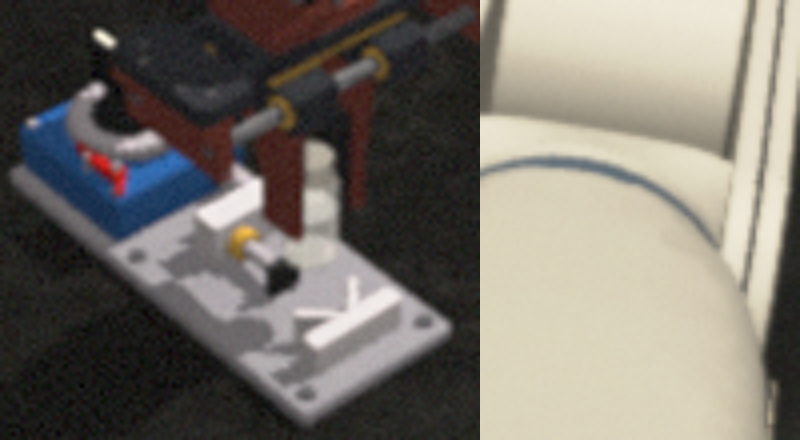

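```bash
python3 - <<'E'
from h import *
s=load('side4');o=ctrl.get_obs();e=o['ee_pos'];print(e)
for dz in(-28.6,-20,33.4,42):
    p=proj(s,e+[0,0,dz]); print(dz,p,((p[0]-235+.5)*8,(p[1]-180+.5)*8))
im=cv2.resize(s['pixels'][205:255,285:345],None,fx=12,fy=12,interpolation=cv2.INTER_CUBIC)
for dz in(-28.6,33.4):
    for a in np.linspace(0,6.283,40):
        p=proj(s,e+[13.5*np.cos(a),13.5*np.sin(a),dz]); cv2.circle(im,(int((p[0]-285+.5)*12),int((p[1]-205+.5)*12)),2,(0,255,0),-1)
cv2.imwrite('pics/f.png',im)
E
```

```text
[528.5286606  -77.50758426  78.8782829 ]
-28.6 (np.float64(312.88505453104005), np.float64(242.9629503447537)) (np.float64(627.0804362483204), np.float64(507.70360275802955))
-20 (np.float64(312.89785491839893), np.float64(239.5866073867726)) (np.float64(627.1828393471915), np.float64(480.6928590941809))
33.4 (np.float64(312.979950584497), np.float64(217.82197060807314)) (np.float64(627.8396046759758), np.float64(306.57576486458515))
42 (np.float64(312.9936104171291), np.float64(214.18182852949303)) (np.float64(627.9488833370328), np.float64(277.45462823594426))
```

View pics/f.png

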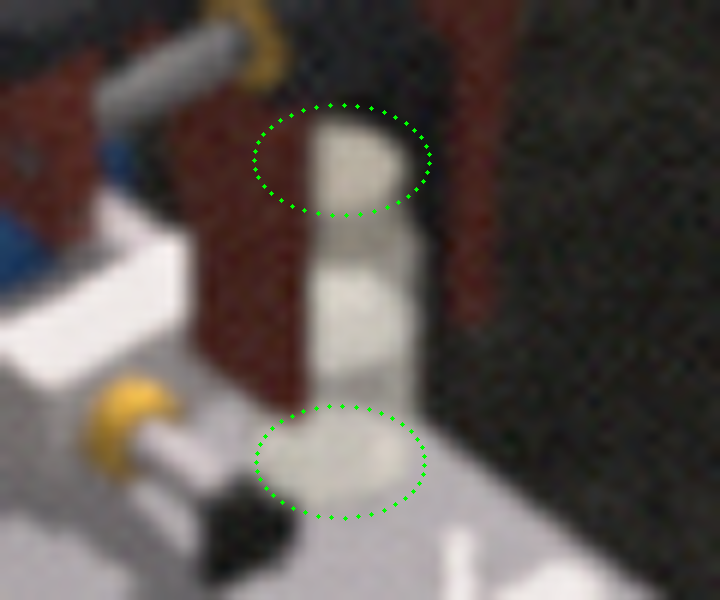

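```bash
python3 -m pendant '[{"dp":[0,-0.001,-0.008],"turn":[0,0,0],"claw":0.02},{"dp":[0,-0.002,-0.016],"turn":[0,0,0],"claw":0.02},{"dp":[0,-0.002,-0.016],"turn":[0,0,0],"claw":0.02},{"dp":[0,-0.002,-0.016],"turn":[0,0,0],"claw":0.02}]'
python3 - <<'E'
from h import *
s=save('side','side5');o=ctrl.get_obs();e=o['ee_pos'];print(e)
im=cv2.resize(s['pixels'][205:275,275:355],None,fx=10,fy=10,interpolation=cv2.INTER_CUBIC)
for a in np.linspace(0,6.283,40):
    p=proj(s,e+[13.5*np.cos(a),13.5*np.sin(a),-28.6]); cv2.circle(im,(int((p[0]-275+.5)*10),int((p[1]-205+.5)*10)),1,(0,255,0),-1)
cv2.imwrite('pics/g.png',im)
E
```

```text
t: 5.35
ee_pos: [528.1, -79.6, 62.4]
orientation: [-2.062, -2.37, 0.001]
ft_force: [0.5, -0.3, -0.7]
width: 26.9
[528.35808322 -79.63228024  62.67286583]
```

View pics/g.png

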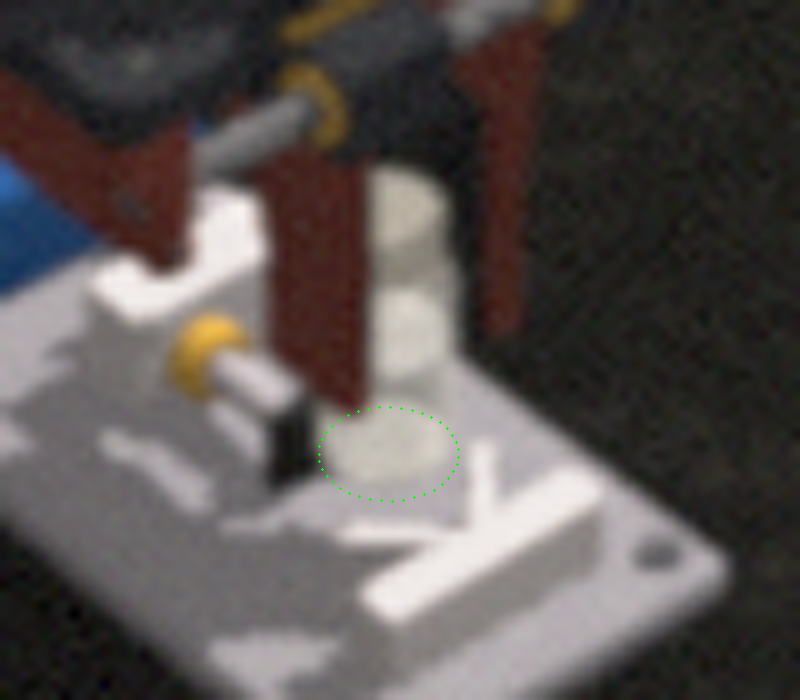

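```bash
python3 - <<'E'
from h import *
s=load('side5')
f=lambda a,b:((a+.5)/10-.5+275,(b+.5)/10-.5+205)
th=.139;c,q=np.cos(th),np.sin(th)
n=np.array([527.2,-86.4]); o=n-np.array([[c,-q],[q,c]])@[0,-55]
def V(p): 
    d=p[:2]-o; return np.array([c*d[0]+q*d[1],-q*d[0]+c*d[1]])
for k,(p,z) in dict(vial=((388.5,441),34),tipL=((342,535),30),tipR=((482,443),30),backR=((603,485),30),backL=((393,620),30),frontR=((570,467),30),frontL=((362,598),30),padtop=((305,395),31),padtopL=((270,420),31)).items(): print(k,V(plane(s,*f(*p),z)))
E
```

```text
vial [  4.49517984 -45.73220473]
tipL [-16.92901923 -56.77862312]
tipR [ 20.79836588 -54.76752338]
backR [ 30.40374299 -79.09119789]
backL [-24.96371398 -80.79776292]
frontR [ 29.06989502 -71.10976511]
frontL [-25.44981893 -72.45253883]
padtop [  3.1536086  -22.35723315]
padtopL [ -6.7820101  -23.47173803]
```

```bash
python3 -m pendant '[{"dp":[-0.001,-0.001,-0.006],"turn":[0,0,0],"claw":0.02},{"dp":[-0.001,-0.001,-0.012],"turn":[0,0,0],"claw":0.02},{"dp":[-0.001,-0.001,-0.018],"turn":[0,0,0],"claw":0.02},{"dp":[-0.001,-0.001,-0.022],"turn":[0,0,0],"claw":0.02},{"dp":[-0.001,-0.001,-0.022],"turn":[0,0,0],"claw":0.02},{"dp":[-0.001,-0.001,-0.022],"turn":[0,0,0],"claw":0.02}]'
python3 - <<'E'
from h import *
s=save('side','side6');o=ctrl.get_obs();e=o['ee_pos'];print(e,o['ft_force'])
im=cv2.resize(s['pixels'][205:275,275:355],None,fx=10,fy=10,interpolation=cv2.INTER_CUBIC)
cv2.imwrite('pics/i.png',im)
E
```

```text
t: 6.0
ee_pos: [527.3, -80.6, 40.5]
orientation: [-2.062, -2.37, 0.0]
ft_force: [0.2, -0.1, 0.2]
width: 26.4
[527.44466817 -80.6258357   40.68221915] [-0.05622713 -0.37199737  0.13111461]
```

View pics/i.png

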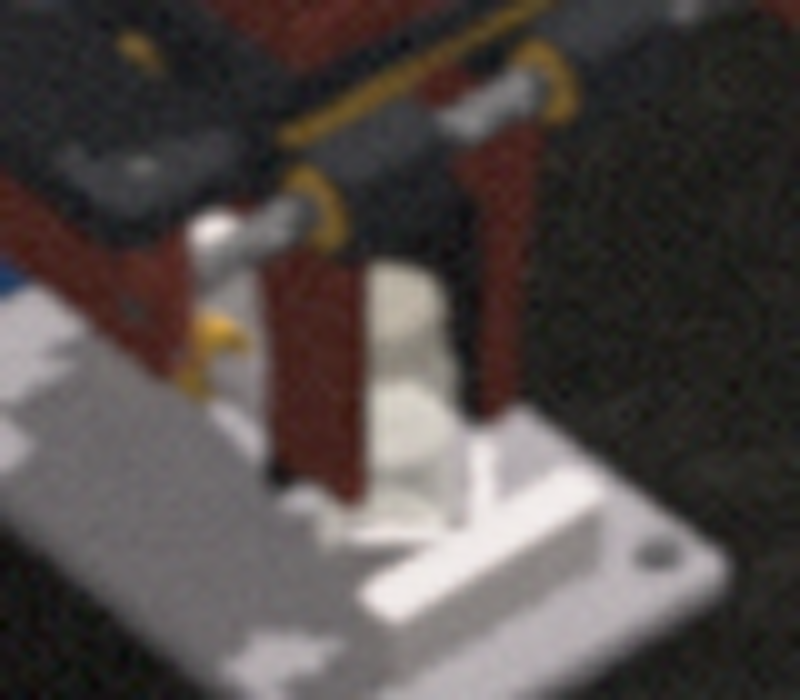

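```bash
python3 -m pendant '[{"dp":[0,0,-0.001],"turn":[0,0,0],"claw":0.02},{"dp":[0,0,-0.0015],"turn":[0,0,0],"claw":0.02},{"dp":[0,0,-0.0015],"turn":[0,0,0],"claw":0.02},{"dp":[0,0,-0.0015],"turn":[0,0,0],"claw":0.02}]'
```

```text
t: 6.45
ee_pos: [527.4, -80.7, 39.3]
orientation: [2.062, 2.37, 0.0]
ft_force: [0.4, 0.8, -0.3]
width: 26.2
```

```bash
python3 -m pendant '[{"dp":[0,0,-0.0005],"turn":[0,0,0],"claw":0.02},{"dp":[0,0,-0.001],"turn":[0,0,0],"claw":0.02},{"dp":[0,0,-0.001],"turn":[0,0,0],"claw":0.02}]'
```

```text
t: 6.75
ee_pos: [527.4, -80.6, 38.6]
orientation: [2.062, 2.37, 0.0]
ft_force: [-2.2, -0.6, 4.7]
width: 26.6
```

Upward force of 4.7 N, so the vial has touched down on the plate. Releasing.

```bash
python3 -m pendant '[{"dp":[0,0,0.0003],"turn":[0,0,0],"claw":0.035},{"dp":[0,0,0.0003],"turn":[0,0,0],"claw":0.05},{"dp":[0,0,0.0003],"turn":[0,0,0],"claw":0.06},{"dp":[0,0,0.0003],"turn":[0,0,0],"claw":0.07},{"dp":[0,0,0.0003],"turn":[0,0,0],"claw":0.07},{"dp":[0,0,0.0003],"turn":[0,0,0],"claw":0.07}]'
python3 -m pendant '[{"dp":[0,0,0.03],"turn":[0,0,0],"claw":0.07},{"dp":[0,0,0.07],"turn":[0,0,0],"claw":0.07},{"dp":[0,0.02,0.1],"turn":[0,0,0],"claw":0.07},{"dp":[-0.01,0.06,0.11],"turn":[0,0,0],"claw":0.07},{"dp":[-0.015,0.1,0.11],"turn":[0,0,0],"claw":0.07},{"dp":[-0.019,0.147,0.11],"turn":[0,0,0],"claw":0.07},{"dp":[-0.019,0.147,0.11],"turn":[0,0,0],"claw":0.07},{"dp":[-0.019,0.147,0.11],"turn":[0,0,0],"claw":0.07}]'
python3 - <<'E'
from h import *
s=save('side','side7');o=ctrl.get_obs();e=o['ee_pos'];print(e,o['ft_force'],o['moment'])
im=cv2.resize(s['pixels'][150:290,210:360],None,fx=5,fy=4.2,interpolation=cv2.INTER_CUBIC)
cv2.imwrite('pics/j.png',im)
E
```

```text
t: 7.35
ee_pos: [527.3, -80.6, 38.4]
orientation: [-2.062, -2.37, 0.0]
ft_force: [0.0, 0.5, 0.1]
width: 68.8
t: 8.15
ee_pos: [508.2, 67.1, 148.5]
orientation: [2.058, 2.373, -0.0]
ft_force: [0.1, 0.6, 0.3]
width: 70.0
[508.30622501  66.20106353 148.41293607] [0.44618803 0.08914594 0.27945987] [-0.0661915   0.0593572   0.05478602]
```

View pics/j.png

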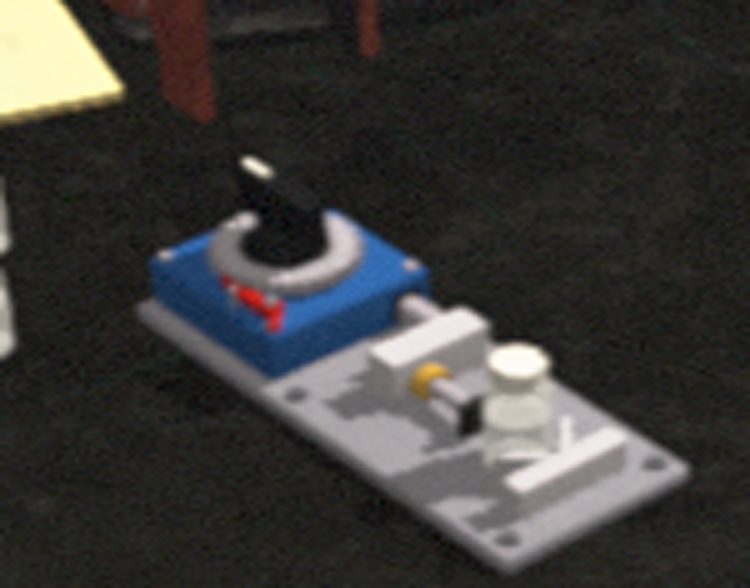

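```bash
python3 - <<'E'
from h import *
s=load('side7')
p=plane(s,313.3,235.2,72);print('vial',p,'side-frame nest 527.2+2,-86.4+2')
E
python3 -m pendant '[{"dp":[0,0,-0.03],"turn":[0,0,0],"claw":0.07},{"dp":[0,0,-0.06],"turn":[0,0,0],"claw":0.07},{"dp":[0,0,-0.084],"turn":[0,0,0],"claw":0.06},{"dp":[0,0,-0.084],"turn":[0,0,0],"claw":0.04},{"dp":[0,0,-0.084],"turn":[0,0,0],"claw":0.04},{"dp":[0,0,-0.084],"turn":[0,0,0],"claw":0.04}]'
python3 - <<'E'
from h import *
s=save('side','side8');o=ctrl.get_obs();e=o['ee_pos'];print(e,o['ft_force'],o['moment'])
im=cv2.resize(s['pixels'][150:250,210:320],None,fx=6,fy=6,interpolation=cv2.INTER_CUBIC)
cv2.imwrite('pics/k.png',im)
E
```

```text
vial [527.81752333 -79.92039748  72.        ] side-frame nest 527.2+2,-86.4+2
t: 8.8
ee_pos: [509.3, 65.7, 65.5]
orientation: [2.062, 2.368, 0.002]
ft_force: [-0.1, 0.3, -0.5]
width: 42.0
[509.41503798  65.95920973  65.71191529] [ 0.94507885 -0.12497483  0.91202531] [-0.0761447   0.04791756  0.02754597]
```

View pics/k.png

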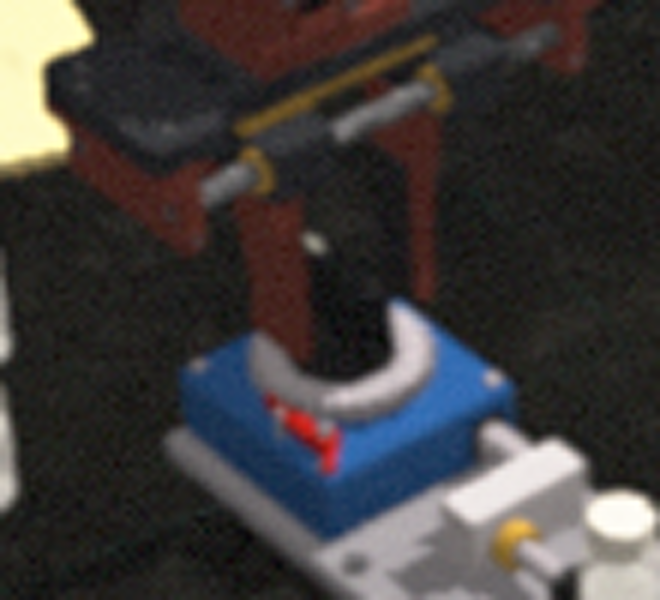

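The vial stands about 5 mm from the nest on the pad side, and the fingers straddle the knob bar. Gripping it.

```bash
cat > o.py <<'E'
from workcell import ctrl
import numpy as np
o=ctrl.get_obs()
r=np.array(o['orientation']);a=2*np.arctan2(r[1],r[0])-np.pi/2
a=(a+np.pi/2)%np.pi-np.pi/2
print('Mz %.4f Mx %.3f My %.3f'%(o['moment'][2],*o['moment'][:2]),'F',o['ft_force'].round(2),'jaw angle %.4f'%a,'p',o['ee_pos'].round(1),'tau6 %.4f q6 %.4f'%(o['joint_torque'][5],o['qpos'][5]),'q1 %.4f'%o['qpos'][0],'w %.1f'%o['width'])
E
python3 -m pendant '[{"dp":[0,0,0],"turn":[0,0,0],"claw":0.03},{"dp":[0,0,0],"turn":[0,0,0],"claw":0.02},{"dp":[0,0,0],"turn":[0,0,0],"claw":0.02},{"dp":[0,0,0],"turn":[0,0,0],"claw":0.02}]' >/dev/null; python3 o.py
python3 -m pendant '[{"dp":[0,0,0],"turn":[0,0,0],"claw":0.005},{"dp":[0,0,0],"turn":[0,0,0],"claw":0.005},{"dp":[0,0,0],"turn":[0,0,0],"claw":0.005},{"dp":[0,0,0],"turn":[0,0,0],"claw":0.005},{"dp":[0,0,0],"turn":[0,0,0],"claw":0.005}]'; python3 o.py
python3 -m pendant '[{"dp":[0,0,0],"turn":[0,0,0],"claw":0.005}]'>/dev/null; python3 o.py
python3 -m pendant '[{"dp":[0,0,0],"turn":[0,0,0],"claw":0.005}]'>/dev/null; python3 o.py
```

```text
Mz 0.0017 Mx -0.015 My 0.043 F [ 0.59  0.41 -0.21] jaw angle 0.1392 p [508.5  66.5  64.7] tau6 -0.0004 q6 -0.0324 q1 0.1068 w 20.1
t: 9.75
ee_pos: [508.2, 66.4, 64.5]
orientation: [-2.062, -2.37, 0.0]
ft_force: [-2.4, 0.1, 3.6]
width: 13.9
Mz 0.0448 Mx -0.014 My 0.375 F [-2.42  0.14  3.64] jaw angle 0.1390 p [508.2  66.4  64.5] tau6 0.0207 q6 -0.0324 q1 0.1067 w 13.9
Mz 0.0370 Mx 0.053 My 0.428 F [-2.68 -0.24  4.34] jaw angle 0.1390 p [508.2  66.4  64.5] tau6 0.0206 q6 -0.0324 q1 0.1067 w 13.6
Mz 0.0337 Mx 0.042 My 0.499 F [-2.1   0.92  4.84] jaw angle 0.1390 p [508.2  66.4  64.5] tau6 0.0204 q6 -0.0324 q1 0.1067 w 14.0
```

```bash
for i in 1; do
python3 -m pendant '[{"dp":[0,0,0],"turn":[0,0,-0.02],"claw":0.005},{"dp":[0,0,0],"turn":[0,0,-0.05],"claw":0.005},{"dp":[0,0,0],"turn":[0,0,-0.05],"claw":0.005},{"dp":[0,0,0],"turn":[0,0,-0.05],"claw":0.005}]'>/dev/null; python3 o.py
python3 -m pendant '[{"dp":[0,0,0],"turn":[0,0,-0.02],"claw":0.005},{"dp":[0,0,0],"turn":[0,0,-0.05],"claw":0.005},{"dp":[0,0,0],"turn":[0,0,-0.05],"claw":0.005},{"dp":[0,0,0],"turn":[0,0,-0.05],"claw":0.005}]'>/dev/null; python3 o.py
python3 -m pendant '[{"dp":[0,0,0],"turn":[0,0,-0.02],"claw":0.005},{"dp":[0,0,0],"turn":[0,0,-0.05],"claw":0.005},{"dp":[0,0,0],"turn":[0,0,-0.05],"claw":0.005},{"dp":[0,0,0],"turn":[0,0,-0.05],"claw":0.005}]'>/dev/null; python3 o.py
python3 -m pendant '[{"dp":[0,0,0],"turn":[0,0,-0.02],"claw":0.005},{"dp":[0,0,0],"turn":[0,0,-0.04],"claw":0.005},{"dp":[0,0,0],"turn":[0,0,-0.04],"claw":0.005},{"dp":[0,0,0],"turn":[0,0,-0.04],"claw":0.005}]'>/dev/null; python3 o.py
python3 -m pendant '[{"dp":[0,0,0],"turn":[0,0,-0.02],"claw":0.005},{"dp":[0,0,0],"turn":[0,0,-0.04],"claw":0.005},{"dp":[0,0,0],"turn":[0,0,-0.04],"claw":0.005},{"dp":[0,0,0],"turn":[0,0,-0.04],"claw":0.005}]'>/dev/null; python3 o.py
done
```

```text
Mz 0.0048 Mx 0.059 My 0.550 F [-2.73  0.42  4.91] jaw angle 0.0882 p [508.1  66.4  64.5] tau6 0.0171 q6 0.0184 q1 0.1067 w 13.8
Mz 0.0414 Mx 0.059 My 0.549 F [-3.21 -0.1   5.36] jaw angle 0.0383 p [508.1  66.4  64.5] tau6 0.0269 q6 0.0684 q1 0.1067 w 13.6
Mz -0.0474 Mx 0.077 My 0.557 F [-2.82  0.86  6.15] jaw angle -0.0119 p [508.1  66.4  64.5] tau6 -0.0098 q6 0.1184 q1 0.1067 w 13.7
Mz -0.0406 Mx 0.022 My 0.654 F [-3.26  0.34  5.46] jaw angle -0.0520 p [508.   66.4  64.5] tau6 -0.0350 q6 0.1585 q1 0.1067 w 13.8
Mz 0.0161 Mx 0.094 My 0.634 F [-3.    0.92  5.72] jaw angle -0.0918 p [508.   66.4  64.5] tau6 0.0287 q6 0.1983 q1 0.1067 w 13.5
```

```bash
for i in 1; do
python3 -m pendant '[{"dp":[0,0,0],"turn":[0,0,-0.02],"claw":0.005},{"dp":[0,0,0],"turn":[0,0,-0.04],"claw":0.005},{"dp":[0,0,0],"turn":[0,0,-0.04],"claw":0.005},{"dp":[0,0,0],"turn":[0,0,-0.04],"claw":0.005}]'>/dev/null; python3 o.py
python3 -m pendant '[{"dp":[0,0,0],"turn":[0,0,-0.02],"claw":0.005},{"dp":[0,0,0],"turn":[0,0,-0.04],"claw":0.005},{"dp":[0,0,0],"turn":[0,0,-0.04],"claw":0.005},{"dp":[0,0,0],"turn":[0,0,-0.04],"claw":0.005}]'>/dev/null; python3 o.py
python3 -m pendant '[{"dp":[0,0,0],"turn":[0,0,-0.02],"claw":0.005},{"dp":[0,0,0],"turn":[0,0,-0.03],"claw":0.005},{"dp":[0,0,0],"turn":[0,0,-0.03],"claw":0.005},{"dp":[0,0,0],"turn":[0,0,-0.03],"claw":0.005}]'>/dev/null; python3 o.py
python3 -m pendant '[{"dp":[0,0,0],"turn":[0,0,-0.02],"claw":0.005},{"dp":[0,0,0],"turn":[0,0,-0.03],"claw":0.005},{"dp":[0,0,0],"turn":[0,0,-0.03],"claw":0.005},{"dp":[0,0,0],"turn":[0,0,-0.03],"claw":0.005}]'>/dev/null; python3 o.py
python3 -m pendant '[{"dp":[0,0,0],"turn":[0,0,-0.02],"claw":0.005},{"dp":[0,0,0],"turn":[0,0,-0.03],"claw":0.005},{"dp":[0,0,0],"turn":[0,0,-0.03],"claw":0.005},{"dp":[0,0,0],"turn":[0,0,-0.03],"claw":0.005}]'>/dev/null; python3 o.py
done
```

```text
Mz 0.0665 Mx 0.049 My 0.631 F [-3.16  0.38  6.09] jaw angle -0.1316 p [508.   66.4  64.5] tau6 0.0466 q6 0.2383 q1 0.1067 w 13.9
Mz 0.0997 Mx 0.096 My 0.678 F [-3.56  0.6   5.99] jaw angle -0.1717 p [507.9  66.4  64.5] tau6 0.0514 q6 0.2783 q1 0.1067 w 14.0
Mz 0.1274 Mx 0.066 My 0.710 F [-3.53  1.3   6.62] jaw angle -0.2015 p [507.9  66.4  64.5] tau6 0.1053 q6 0.3082 q1 0.1068 w 13.8
Mz 0.0696 Mx 0.138 My 0.702 F [-3.99  0.31  6.44] jaw angle -0.2316 p [507.9  66.4  64.5] tau6 0.0452 q6 0.3383 q1 0.1067 w 14.0
Mz 0.0122 Mx 0.149 My 0.692 F [-3.23  0.77  7.23] jaw angle -0.2617 p [507.8  66.4  64.5] tau6 0.0374 q6 0.3683 q1 0.1068 w 13.7
```

```bash
for i in 1; do
python3 -m pendant '[{"dp":[0,0,0],"turn":[0,0,-0.02],"claw":0.005},{"dp":[0,0,0],"turn":[0,0,-0.03],"claw":0.005},{"dp":[0,0,0],"turn":[0,0,-0.03],"claw":0.005},{"dp":[0,0,0],"turn":[0,0,-0.03],"claw":0.005}]'>/dev/null; python3 o.py
python3 -m pendant '[{"dp":[0,0,0],"turn":[0,0,-0.02],"claw":0.005},{"dp":[0,0,0],"turn":[0,0,-0.03],"claw":0.005},{"dp":[0,0,0],"turn":[0,0,-0.03],"claw":0.005},{"dp":[0,0,0],"turn":[0,0,-0.03],"claw":0.005}]'>/dev/null; python3 o.py
python3 -m pendant '[{"dp":[0,0,0],"turn":[0,0,-0.02],"claw":0.005},{"dp":[0,0,0],"turn":[0,0,-0.03],"claw":0.005},{"dp":[0,0,0],"turn":[0,0,-0.03],"claw":0.005},{"dp":[0,0,0],"turn":[0,0,-0.03],"claw":0.005}]'>/dev/null; python3 o.py
done
python3 - <<'E'
from h import *
s=save('side','side9')
im=cv2.resize(s['pixels'][150:290,210:360],None,fx=5,fy=4.2,interpolation=cv2.INTER_CUBIC)
cv2.imwrite('pics/l.png',im)
E
```

```text
Mz 0.1106 Mx 0.151 My 0.741 F [-4.09  0.6   5.51] jaw angle -0.2914 p [507.8  66.4  64.5] tau6 0.1131 q6 0.3981 q1 0.1068 w 13.8
Mz 0.1362 Mx 0.148 My 0.746 F [-3.4   0.74  6.17] jaw angle -0.3214 p [507.8  66.4  64.5] tau6 0.1234 q6 0.4281 q1 0.1068 w 13.6
Mz 0.1728 Mx 0.146 My 0.741 F [-3.38  1.42  6.49] jaw angle -0.3514 p [507.8  66.4  64.5] tau6 0.1379 q6 0.4581 q1 0.1068 w 14.0
```

View pics/l.png

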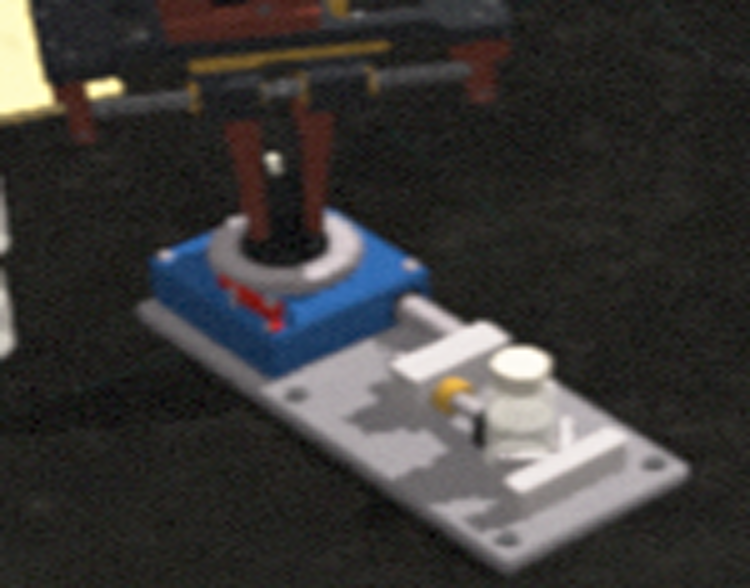

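```bash
for i in 1 2 3 4 5 6; do
python3 -m pendant '[{"dp":[0,0,0],"turn":[0,0,-0.02],"claw":0.005},{"dp":[0,0,0],"turn":[0,0,-0.035],"claw":0.005},{"dp":[0,0,0],"turn":[0,0,-0.035],"claw":0.005},{"dp":[0,0,0],"turn":[0,0,-0.035],"claw":0.005}]'>/dev/null; python3 o.py
done
```

```text
Mz 0.0997 Mx 0.201 My 0.773 F [-4.16  1.33  8.21] jaw angle -0.3864 p [507.7  66.4  64.5] tau6 0.1688 q6 0.4931 q1 0.1068 w 14.1
Mz 0.1648 Mx 0.150 My 0.775 F [-3.93  1.5   7.4 ] jaw angle -0.4214 p [507.7  66.5  64.5] tau6 0.1399 q6 0.5281 q1 0.1069 w 13.5
Mz 0.1105 Mx 0.165 My 0.733 F [-5.1   1.43  6.25] jaw angle -0.4565 p [507.7  66.5  64.5] tau6 0.1066 q6 0.5632 q1 0.1069 w 13.7
Mz 0.0957 Mx 0.220 My 0.859 F [-4.7   1.89  7.3 ] jaw angle -0.4915 p [507.6  66.5  64.5] tau6 0.1225 q6 0.5981 q1 0.1069 w 13.5
Mz 0.1296 Mx 0.232 My 0.797 F [-4.16  0.68  7.52] jaw angle -0.5264 p [507.6  66.5  64.5] tau6 0.1792 q6 0.6331 q1 0.1069 w 13.6
Mz 0.2096 Mx 0.247 My 0.869 F [-4.36  2.33  6.94] jaw angle -0.5613 p [507.6  66.5  64.5] tau6 0.2093 q6 0.6680 q1 0.1069 w 13.9
```

Torque rises by about 0.07 N m per tooth, against 0.0655 expected. The free-running baseline puts the preload at about 2 N, so I'm heading for the 5th or 6th tooth and will keep measuring on the way.

```bash
for i in 1 2 3 4 5 6 7 8 9 10 11 12; do
python3 -m pendant '[{"dp":[0,0,0],"turn":[0,0,-0.02],"claw":0.005},{"dp":[0,0,0],"turn":[0,0,-0.035],"claw":0.005},{"dp":[0,0,0],"turn":[0,0,-0.035],"claw":0.005},{"dp":[0,0,0],"turn":[0,0,-0.035],"claw":0.005}]'>/dev/null; python3 o.py
done
```

```text
Mz 0.1871 Mx 0.253 My 0.892 F [-4.35  2.72  7.55] jaw angle -0.5963 p [507.5  66.5  64.5] tau6 0.2383 q6 0.7030 q1 0.1070 w 13.8
Mz 0.2394 Mx 0.280 My 0.865 F [-4.93  2.37  7.52] jaw angle -0.6313 p [507.6  66.5  64.5] tau6 0.2127 q6 0.7380 q1 0.1069 w 13.7
Mz 0.1531 Mx 0.365 My 0.857 F [-4.76  2.4   8.04] jaw angle -0.6664 p [507.5  66.6  64.5] tau6 0.1772 q6 0.7731 q1 0.1070 w 13.6
Mz 0.1809 Mx 0.358 My 0.935 F [-4.6   2.53  7.84] jaw angle -0.7014 p [507.5  66.6  64.5] tau6 0.1881 q6 0.8081 q1 0.1070 w 13.8
Mz 0.2542 Mx 0.406 My 0.895 F [-4.96  3.23  8.12] jaw angle -0.7362 p [507.4  66.6  64.5] tau6 0.2581 q6 0.8429 q1 0.1071 w 14.1
Mz 0.2352 Mx 0.430 My 0.934 F [-5.22  2.96  6.89] jaw angle -0.7711 p [507.4  66.6  64.5] tau6 0.2885 q6 0.8779 q1 0.1071 w 13.8
Mz 0.3014 Mx 0.386 My 0.982 F [-4.12  2.16  8.55] jaw angle -0.8061 p [507.4  66.6  64.5] tau6 0.3176 q6 0.9128 q1 0.1071 w 14.0
Mz 0.3148 Mx 0.431 My 1.010 F [-5.92  3.36  8.41] jaw angle -0.8411 p [507.3  66.7  64.5] tau6 0.2975 q6 0.9479 q1 0.1072 w 13.9
Mz 0.2559 Mx 0.503 My 1.006 F [-4.92  2.85  8.41] jaw angle -0.8763 p [507.4  66.7  64.5] tau6 0.2475 q6 0.9830 q1 0.1072 w 14.0
Mz 0.2965 Mx 0.506 My 0.996 F [-5.61  3.57  8.36] jaw angle -0.9112 p [507.3  66.7  64.5] tau6 0.2518 q6 1.0179 q1 0.1072 w 14.0
Mz 0.3248 Mx 0.511 My 1.027 F [-5.71  3.    8.3 ] jaw angle -0.9461 p [507.3  66.7  64.5] tau6 0.3169 q6 1.0528 q1 0.1073 w 13.9
Mz 0.3217 Mx 0.604 My 1.010 F [-5.33  3.46  8.23] jaw angle -0.9810 p [507.3  66.7  64.5] tau6 0.3451 q6 1.0878 q1 0.1073 w 13.6
```

```bash
cat > fit.py <<'E'
import numpy as np
q=np.array([.0184,.0684,.1184,.1585,.1983,.2383,.2783,.3082,.3383,.3683,.3981,.4281,.4581,.4931,.5281,.5632,.5981,.6331,.6680,.7030,.7380,.7731,.8081,.8429,.8779,.9128,.9479,.9830,1.0179,1.0528,1.0878])
t=np.array([.0171,.0269,-.0098,-.035,.0287,.0466,.0514,.1053,.0452,.0374,.1131,.1234,.1379,.1688,.1399,.1066,.1225,.1792,.2093,.2383,.2127,.1772,.1881,.2581,.2885,.3176,.2975,.2475,.2518,.3169,.3451])
m=np.array([.0048,.0414,-.0474,-.0406,.0161,.0665,.0997,.1274,.0696,.0122,.1106,.1362,.1728,.0997,.1648,.1105,.0957,.1296,.2096,.1871,.2394,.1531,.1809,.2542,.2352,.3014,.3148,.2559,.2965,.3248,.3217])
th=q+.0324
for nm,y in(('tau6',t),('Mz',m)):
  for nh in(2,3):
   for slope in(.028*11.2,None):
    c=th>.364; ok=np.abs(th-.355)>.02
    P=2*np.pi*th/(2*np.pi/30)
    A=[np.ones_like(th)]+[f(k*P) for k in range(1,nh+1) for f in(np.cos,np.sin)]+[c*.028]
    r=y.copy(); s=c*(th-.364)
    if slope: r=r-slope*s
    else: A.append(s)
    A=np.array(A).T[ok]; x,_,_,_=np.linalg.lstsq(A,r[ok],rcond=None); e=r[ok]-A@x
    sd=e.std()*np.sqrt(len(e)/(len(e)-A.shape[1])); C=np.linalg.inv(A.T@A)*sd**2; i=2*nh+1
    print(nm,nh,slope,'b %.4f'%x[0],'P %.2f +- %.2f'%(x[i],C[i,i]**.5),'sd %.4f'%sd,x[i+1:]/.028)
  l=th>.38
  A=np.array([np.ones_like(th)]+[f(k*P) for k in(1,2,3) for f in(np.cos,np.sin)]).T
  x=np.linalg.lstsq(A[l],(y-.028*11.2*(th-.364))[l],rcond=None)[0]
  g=np.linspace(0,2*np.pi,21); pr=np.array([np.ones_like(g)]+[f(k*g) for k in(1,2,3) for f in(np.cos,np.sin)]).T@x
  print('profile N.m over tooth',pr.round(3))
E
python3 fit.py
```

```text
tau6 2 0.3136 b 0.0114 P 2.54 +- 0.20 sd 0.0130 []
tau6 2 None b 0.0114 P 2.46 +- 0.27 sd 0.0132 [11.4043824]
tau6 3 0.3136 b 0.0110 P 2.55 +- 0.21 sd 0.0132 []
tau6 3 None b 0.0110 P 2.49 +- 0.28 sd 0.0135 [11.35928068]
profile N.m over tooth [0.037 0.07  0.094 0.099 0.089 0.081 0.087 0.109 0.132 0.14  0.13  0.109
 0.092 0.088 0.09  0.086 0.067 0.039 0.016 0.015 0.037]
Mz 2 0.3136 b 0.0143 P 2.16 +- 0.53 sd 0.0336 []
Mz 2 None b 0.0144 P 1.87 +- 0.71 sd 0.0341 [11.9328956]
Mz 3 0.3136 b 0.0152 P 2.13 +- 0.54 sd 0.0346 []
Mz 3 None b 0.0153 P 1.86 +- 0.74 sd 0.0352 [11.86955917]
profile N.m over tooth [0.036 0.07  0.089 0.091 0.082 0.079 0.086 0.098 0.103 0.095 0.081 0.075
 0.085 0.104 0.116 0.106 0.072 0.03  0.005 0.009 0.036]
```

The fit gives a preload of about 2.5 ± 0.3 N. Backing off slightly within the tooth, in the direction where the pawl doesn't climb, should separate drag from spring load.

```bash
for i in 1 2 3 4 ; do
python3 -m pendant '[{"dp":[0,0,0],"turn":[0,0,0.012],"claw":0.005},{"dp":[0,0,0],"turn":[0,0,0.012],"claw":0.005},{"dp":[0,0,0],"turn":[0,0,0.012],"claw":0.005}]'>/dev/null; python3 o.py
done
for i in 1 2 3 4 ; do
python3 -m pendant '[{"dp":[0,0,0],"turn":[0,0,-0.012],"claw":0.005},{"dp":[0,0,0],"turn":[0,0,-0.012],"claw":0.005},{"dp":[0,0,0],"turn":[0,0,-0.012],"claw":0.005}]'>/dev/null; python3 o.py
done
```

```text
Mz 0.3315 Mx 0.613 My 1.032 F [-5.77  4.32  8.14] jaw angle -0.9691 p [507.3  66.7  64.5] tau6 0.3070 q6 1.0758 q1 0.1073 w 13.7
Mz 0.3583 Mx 0.543 My 0.998 F [-5.05  3.42  8.31] jaw angle -0.9571 p [507.3  66.7  64.5] tau6 0.3018 q6 1.0638 q1 0.1073 w 13.4
Mz 0.3310 Mx 0.538 My 1.036 F [-6.4   3.5   7.87] jaw angle -0.9450 p [507.3  66.7  64.5] tau6 0.2969 q6 1.0518 q1 0.1073 w 13.7
Mz 0.3003 Mx 0.528 My 1.114 F [-5.39  3.42  8.32] jaw angle -0.9331 p [507.3  66.7  64.5] tau6 0.2920 q6 1.0398 q1 0.1073 w 13.6
Mz 0.2867 Mx 0.503 My 1.044 F [-5.08  2.98  8.56] jaw angle -0.9450 p [507.3  66.7  64.5] tau6 0.3313 q6 1.0518 q1 0.1073 w 13.9
Mz 0.3107 Mx 0.516 My 1.043 F [-5.1   3.82  8.07] jaw angle -0.9571 p [507.3  66.7  64.5] tau6 0.3312 q6 1.0638 q1 0.1073 w 14.1
Mz 0.3037 Mx 0.548 My 0.985 F [-5.09  2.57  7.46] jaw angle -0.9690 p [507.3  66.7  64.5] tau6 0.3502 q6 1.0758 q1 0.1073 w 13.8
Mz 0.3690 Mx 0.570 My 0.995 F [-5.38  4.04  8.03] jaw angle -0.9810 p [507.3  66.8  64.5] tau6 0.3428 q6 1.0878 q1 0.1073 w 13.9
```

Backing off shows friction of about ±0.02 N m. The spring torque at 1.10 rad is about 0.305–0.31 N m, or roughly 11 N, which puts the preload at about 2.7 N. The 5th tooth (1.047 rad) should then hold about 10 N, and the 6th about 12.5 N. I'll take the 5th: nudge forward to be sure the pawl has caught, then ease back onto it.

```bash

python3 -m pendant '[{"dp":[0,0,0],"turn":[0,0,-0.02],"claw":0.005},{"dp":[0,0,0],"turn":[0,0,-0.02],"claw":0.005},{"dp":[0,0,0],"turn":[0,0,-0.02],"claw":0.005}]'>/dev/null; python3 o.py
for i in 1 2; do python3 -m pendant '[{"dp":[0,0,0],"turn":[0,0,0.02],"claw":0.005},{"dp":[0,0,0],"turn":[0,0,0.03],"claw":0.005},{"dp":[0,0,0],"turn":[0,0,0.03],"claw":0.005}]'>/dev/null; python3 o.py;done
for i in 1 2 3 4 5 6; do python3 -m pendant '[{"dp":[0,0,0],"turn":[0,0,0.012],"claw":0.005},{"dp":[0,0,0],"turn":[0,0,0.012],"claw":0.005},{"dp":[0,0,0],"turn":[0,0,0.012],"claw":0.005}]'>/dev/null; python3 o.py;done
```

```text
Mz 0.3574 Mx 0.616 My 1.063 F [-5.42  3.75  7.75] jaw angle -1.0011 p [507.3  66.8  64.5] tau6 0.3411 q6 1.1078 q1 0.1073 w 13.9
Mz 0.3256 Mx 0.597 My 1.015 F [-4.65  2.98  8.59] jaw angle -0.9708 p [507.3  66.7  64.5] tau6 0.2129 q6 1.0775 q1 0.1073 w 13.4
Mz 0.2909 Mx 0.561 My 1.011 F [-5.44  2.25  8.84] jaw angle -0.9408 p [507.3  66.7  64.5] tau6 0.2073 q6 1.0476 q1 0.1073 w 13.8
Mz 0.3302 Mx 0.580 My 1.060 F [-4.91  2.69  8.07] jaw angle -0.9291 p [507.3  66.7  64.5] tau6 0.2895 q6 1.0358 q1 0.1073 w 14.1
Mz 0.2627 Mx 0.544 My 0.995 F [-5.53  3.04  8.2 ] jaw angle -0.9172 p [507.4  66.7  64.5] tau6 0.2675 q6 1.0239 q1 0.1072 w 13.9
Mz 0.2148 Mx 0.476 My 1.042 F [-5.1   3.23  8.57] jaw angle -0.9053 p [507.3  66.7  64.5] tau6 0.1952 q6 1.0120 q1 0.1072 w 13.7
Mz 0.0736 Mx 0.476 My 0.997 F [-5.67  3.59  7.97] jaw angle -0.8937 p [507.3  66.7  64.5] tau6 0.0735 q6 1.0002 q1 0.1072 w 13.8
Mz -0.0412 Mx 0.517 My 1.012 F [-6.23  2.75  7.97] jaw angle -0.8821 p [507.3  66.8  64.5] tau6 -0.0732 q6 0.9884 q1 0.1072 w 14.0
Mz -0.2302 Mx 0.532 My 1.007 F [-5.63  3.39  7.6 ] jaw angle -0.8706 p [507.4  66.8  64.5] tau6 -0.2373 q6 0.9767 q1 0.1071 w 14.0
```

The pawl holds: hand torque passes through zero at about 1.027 rad, 0.02 short of the tooth as described. Going back to zero torque and letting go.

```bash

python3 -m pendant '[{"dp":[0,0,0],"turn":[0,0,-0.017],"claw":0.005},{"dp":[0,0,0],"turn":[0,0,-0.017],"claw":0.005},{"dp":[0,0,0],"turn":[0,0,-0.017],"claw":0.005}]'>/dev/null; python3 o.py
python3 -m pendant '[{"dp":[0,0,0],"turn":[0,0,0],"claw":0.02},{"dp":[0,0,0],"turn":[0,0,0],"claw":0.035},{"dp":[0,0,0],"turn":[0,0,0],"claw":0.04},{"dp":[0,0,0],"turn":[0,0,0],"claw":0.04},{"dp":[0,0,0],"turn":[0,0,0],"claw":0.04}]'>/dev/null; python3 o.py
python3 -m pendant '[{"dp":[0,0,0.03],"turn":[0,0,0],"claw":0.04},{"dp":[0,0,0.06],"turn":[0,0,0],"claw":0.04},{"dp":[0,0.03,0.09],"turn":[0,0,0],"claw":0.04},{"dp":[0,0.07,0.1],"turn":[0,0,0],"claw":0.04},{"dp":[0,0.1,0.1],"turn":[0,0,0],"claw":0.04},{"dp":[0,0.1,0.1],"turn":[0,0,0],"claw":0.04}]'; python3 o.py
python3 - <<'E'
from h import *
s=save('side','side10');t=save('top','top10')
im=np.hstack([cv2.resize(s['pixels'][160:290,210:360],None,fx=3,fy=3,interpolation=cv2.INTER_CUBIC),cv2.resize(t['pixels'][215:345,240:355],None,fx=3,fy=3,interpolation=cv2.INTER_CUBIC)])
cv2.imwrite('pics/m.png',im);cv2.imwrite('pics/n.png',t['pixels'])
E
```

```text
Mz -0.0133 Mx 0.528 My 1.040 F [-4.44  2.62  8.46] jaw angle -0.8870 p [507.3  66.8  64.5] tau6 -0.0046 q6 0.9934 q1 0.1072 w 13.7
Mz -0.0219 Mx -0.063 My 0.159 F [-0.    0.08  1.18] jaw angle -0.8863 p [508.5  66.3  64.4] tau6 0.0015 q6 0.9928 q1 0.1065 w 39.7
t: 28.9
ee_pos: [508.9, 169.2, 165.3]
orientation: [-2.957, -1.059, -0.004]
ft_force: [0.4, -0.4, -0.2]
width: 40.0
Mz -0.0051 Mx 0.010 My 0.105 F [ 0.42 -0.39 -0.22] jaw angle -0.8830 p [508.9 169.2 165.3] tau6 0.5072 q6 1.1811 q1 0.2985 w 40.0
```

View pics/m.png

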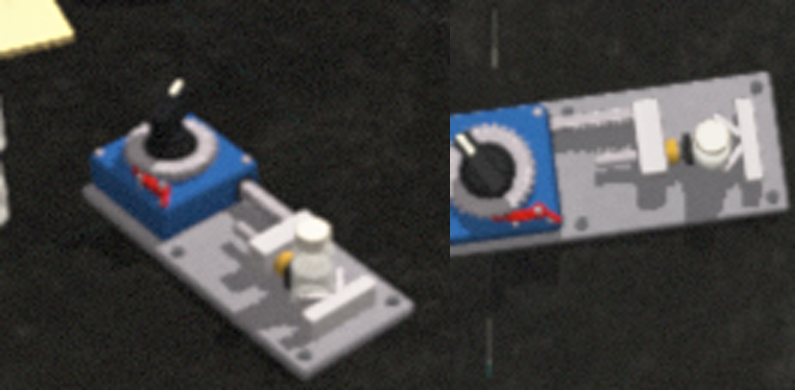

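View pics/n.png

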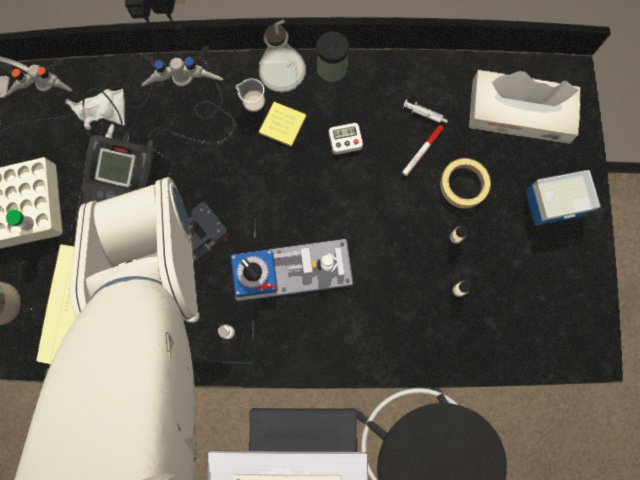

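```bash
python3 - <<'E'
from h import *
t=load('top10');f=lambda a,b:(240+(a-450+.5)/3-.5,215+(b+.5)/3-.5)
print('cap',plane(t,*f(712,133),72),'nest top-frame 529.9 -81.0')
m=plane(t,*f(467,143),88)[:2]-[508.3,66.4]; print('mark',m,'knob angle',np.pi/2+.139-np.arctan2(m[1],m[0]))
print(ctrl.get_obs()['t'],ctrl.get_obs()['qvel'].round(3))
E
python3 -m pendant '[{"dp":[0,0,0],"turn":[0,0,0],"claw":0.04},{"dp":[0,0,0],"turn":[0,0,0],"claw":0.04}]'
python3 -c "
from workcell import ctrl; print(ctrl.close_job())"
```

```text
cap [530.42712097 -79.87459621  72.        ] nest top-frame 529.9 -81.0
mark [13.28963687  9.79668844] knob angle 1.0745587283902103
29.0 [-0.028  0.002  0.014 -0.003 -0.001 -0.002]
t: 29.2
ee_pos: [508.2, 165.3, 164.1]
orientation: [2.96, 1.053, -0.001]
ft_force: [-0.0, 0.3, 0.0]
width: 39.8
the job is handed in; nothing more can be done
None
```

I stood the farthest white-capped vial in the vice and wound the knob to the 5th ratchet tooth. By my estimate the pad now holds it with about 10 N. I handed the job in at 29 s; no verdict came back, so this rests on my own checks.

- **Placing:** I set the vial down about 5 mm from the nest point, on the pad side, and let go. After winding, the pictures show it upright against both faces of the V, about 1 mm from the nest point. That reading is only good to a few millimetres, because the two cameras disagreed by about 4 mm.
- **Squeeze:** From the knob torque I put the spring's preload at about 2.5–3 N. While winding, the load peaked at about 11.5 N, well under the 18 N limit. I stopped at the 5th tooth because the 6th would have held about 12.2–13 N, too close to the upper limit.
- **Pawl:** When I eased the knob back, my hand torque fell to zero at about 1.03 rad, so the pawl was carrying the load. After I let go, the knob's mark read about 1.07 rad, which agrees within what the picture can show.
- **Robot and bystanders:** The arm is clear of everything. The black-capped vials and the tape are at the same pixels as at the start.
- **Disagreement:** The torque estimates of the preload ranged from 1.4 to 3 N, depending on how I allowed for pawl drag and which sensor I used. That puts the held force between about 8.8 and 10.4 N. I trusted the back-and-forth test, which gives 10.0–10.4 N; the lowest estimate, below the stated 1.5 N minimum, would fall just under 9 N.

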